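# Open the fish-food jar one-handed in the jar holder

## Task

Slide the square glass jar along the ledge, without lifting it, fully into the three-sided steel jar holder so that the holder keeps it from turning. Then unscrew its tight white cap anticlockwise, stop turning as soon as the threads let go (within about a quarter turn), lift the cap straight off and finish still holding it level just above the jar's open mouth, clear of the glass by a finger's breadth or two; leave the other things on the ledge where they are.

Things in the scene. Friction and masses are not known exactly. Their poses are not given: they have to be found in the camera images.
- jar_center (a point): Loose square clear glass jar, 0.3 to 0.6 kg, a few brown wafers inside. Body 64 x 64 mm in plan, flat shoulder 66 mm above the ledge, then a round neck 37 mm across up to the rim at 90 mm. This point: centre of the square body, 33 mm above the ledge; x and y axes square to its flat sides, z up. At the start x points within 20 degrees of the way into the holder.
- jar_mouth (a point): Centre of the jar's round mouth, in the plane of the rim, 90 mm above the jar's underside (57 mm above jar_center).
- cap_center (a point): White ribbed plastic screw cap with a press-button in its top: 53 mm across, 22 mm tall, 30 g. This point: on its axis, half-way up, 82 mm above the ledge while on the jar (underside 71, top 93 mm; 5 mm of neck shows below it). The skirt reaches 19 mm down over the neck: the underside clears the rim when cap_center is over 11 mm above jar_mouth.
- cap_turn (a joint): Angle the cap has been unscrewed relative to the jar, rad: 0 tight, grows anticlockwise seen from above. Three inner lugs hold the cap down until 1.2 rad (70 degrees), then it lifts straight off; end stop at 2.0. Turning takes 0.5 N m all the way, far more than the standing jar's friction on the ledge; the cap does not rise as it turns. Keeps its value once the cap is off.
- holder_seat (a point): Bolted stainless jar holder, no floor: three walls 40 mm high, 3 mm thick, open towards the robot. This point: on the ledge, mid-seat, straight under the centre of a jar that is fully home, flat against the back wall. x points into the holder (back wall's inner face at x = +32 mm), y left, z up. Inner width 72 mm: the jar has 4 mm spare each side and can twist 8 degrees.
- holder_mouth (a point): Middle of the holder's open front, on the ledge, 49 mm before holder_seat, same axes. Guides 40 mm high flare out at 20 degrees from the ends of the straight side walls (28 mm behind this point) to a mouth 92 mm wide. Outside the side walls lie bolting flanges 22 mm wide, 3 mm thick, bolt heads 8 mm high.
- tong: Stainless feeding tong lying on the ledge, 260 mm long, 30 mm wide, 12 mm high; origin under its middle. Bystander.
- temple: Red resin ornament like a small two-roofed temple, 100 mm wide, 104 mm tall; origin at its underside. Bystander.
- scoop: White plastic measuring scoop standing on its cup, 40 mm across and 28 mm tall, with an 85 mm flat handle towards its -x; origin under the cup. Bystander.
- cave: Brown ceramic cave, a half-round arch 90 mm long, 98 mm wide, 50 mm tall; origin at its underside. Bystander.
There are look-alikes about, which are no part of the job. There is more than one size of the part that bears cap_center; the job needs the smaller. Of the things shaped like the part that bears holder_seat, the bare steel one is meant.

How it is judged:
By the outcome, as a careful person would: the job done as asked, in the order asked, and still so for the second after the job is handed in, while the arm keeps its last pose, push and grip.
It also fails if it takes over 67 s, if anything falls off the work surface, if the arm or the gripper's body presses on something with over 40 N, if the wrist force passes 120 N, or if a joint passes its speed limit or range.

## Robot

A 6-joint arm with a two-finger parallel gripper is mounted at the origin on the work surface. World frame = base frame: x ahead of the robot, y to its left, z up, the work surface at z = 0. Lengths are in mm, angles in rad, forces in N, time in s.
With the tool pointing down it reaches from about 350 to 975 mm from the base axis. Payload 7.1 kg.
Tool frame: the origin (TCP) lies on the front face of the gripper's body, between the roots of the fingers; the fingertips stand 80 mm ahead of it and the grasp point (between the pads) lies 61 mm ahead of it (env.tips_ahead is the distance from the TCP to the fingertips, in mm); z points along the fingers, y is the line along which they close (so a half turn about z gives the same grasp; the last joint's range is limited). The gripper opens to 88 mm and grips with 3 to 60 N. Pads are 20 mm wide; open, the fingers measure 115 mm over their backs; the gripper's body (75 mm by 178 mm) begins 61 mm behind the grasp point.
Start: joints at [1.237, 0.423, 1.63, -0, 1.089, -0.019], TCP at [193.485, 594.28, 302.675] pointing down, gripper open.
Joint ranges: [-3, 3], [-0.9, 2.11], [0.09, 2.58], [-1.31, 4.45], [0.11, 2.69], [-2.54, 2.54]. Speed limits (rad/s): [2.39, 2.39, 3.01, 3.14, 3.14, 3.14].

## Interface

Orientations are given as a unit quaternion [x, y, z, w].
In Python, from station import env, set_gripper, viewer, workorder gives the robot as it stands. Calls block until the motion is done:
- env.reach(position, orientation): joint-space move of the TCP to a pose.
- env.move_l(position, rot=None, rate=150, f_stop=None): straight line of the TCP; rot=None keeps the orientation; rate is the mean speed in mm/s. With f_stop (N) it stops when the force on the tool has changed by that much, and returns True; else False.
- env.move_joints(angles): joint-space move.
- set_gripper(opening): finger opening in mm; the grip force is fixed at half the most; returns when the fingers have stopped.
- env.hold(seconds).
- env.ik(position, orientation): joint angles nearest the present ones, or None.
- env.read_state(): the state.
- viewer.camera(name): name is "scene" or "top" or "wrist"; returns the picture (400x640x3 uint8, blue, green, red); there is no depth.
- viewer.camera_params(name): a dict with "fx", "fy", "cx", "cy" (pixels), "pose" (4x4, takes a point from camera to world coordinates); the wrist camera has in their place "tool_from_camera" (4x4, takes a point from camera to tool coordinates, whose origin is the TCP and whose axes are the flange's). Camera axes: x right, y up, looking along -z (the intrinsics and any distortion apply to the point x, -y, -z); pixel columns grow to the right and rows downward; lengths in mm; the calibration is good to about 2 mm. A picture is of the moment at which its call begins: read the wrist's pose just before it. camera_params takes no time and is no camera call.
A pose or a line that the arm cannot do raises env.IKError and nothing moves.
- workorder.sign_off(): hands the job in; it is judged then, once.
The state is a dict: "time_s": time; "qpos": joint angles; "dq": joint speeds; "tau": joint torques, N m; "tool_pos": TCP position; "orientation": TCP orientation; "force": force on the tool from outside, world axes, zero at the start; "wrist_torque": the same for the moment, N m; "width": finger opening in mm; "grip_force": force on a finger pad.
Only numpy, scipy, OpenCV 4.12 (cv2) and the standard library are available. Lean on these libraries where they do the work, as an engineer would, in place of code of your own. Each camera call takes 0.05 s, during which the arm holds its last target. There are 200 camera calls.

## Working session

There is one attempt and no reset: what is moved stays moved. The work goes in short steps, each a Python script; the robot and the scene stay as the last script left them, time stands still between calls to the robot, and variables do not carry over. Pictures are saved under pics/ and viewed, at most 10 in all, crops included, and the job is handed in when it is done.

```bash
ls; mkdir -p pics
python3 - <<'E'
from station import env, set_gripper, viewer, workorder
import cv2, numpy as np
for n in ("scene","top"):
    cv2.imwrite(f"pics/{n}0.png",viewer.camera(n))
    p=viewer.camera_params(n); print(n,{k:(np.round(v,3).tolist() if not isinstance(v,str) else v) for k,v in p.items()})
p=viewer.camera_params("wrist"); print({k:(np.round(v,3).tolist()) for k,v in p.items()})
s=env.read_state(); print(s["time_s"],s["orientation"],s["tool_pos"],s["width"])
E
```

```text
pics
scene {'fx': 487.874, 'fy': 487.874, 'cx': 324.181, 'cy': 204.866, 'pose': [[-0.193, -0.625, 0.757, 1779.335], [0.981, -0.113, 0.157, 221.788], [-0.012, 0.773, 0.635, 986.017], [0.0, 0.0, 0.0, 1.0]]}
top {'fx': 448.212, 'fy': 448.212, 'cx': 317.325, 'cy': 195.002, 'pose': [[-0.011, 0.999, -0.053, 605.366], [-1.0, -0.011, 0.001, 23.741], [0.0, 0.053, 0.999, 1358.413], [0.0, 0.0, 0.0, 1.0]]}
{'fx': 291.14, 'fy': 291.14, 'cx': 316.542, 'cy': 196.226, 'tool_from_camera': [[-0.001, 0.97, 0.244, 66.475], [1.0, 0.001, 0.001, 0.482], [0.001, 0.244, -0.97, -83.51], [0.0, 0.0, 0.0, 1.0]]}
0.1 [ 1.56754015e-01  9.87637453e-01 -6.54024061e-04 -1.11492200e-04] [193.36464003 593.92507677 302.01024482] 87.6537254621405
```

View pics/scene0.png

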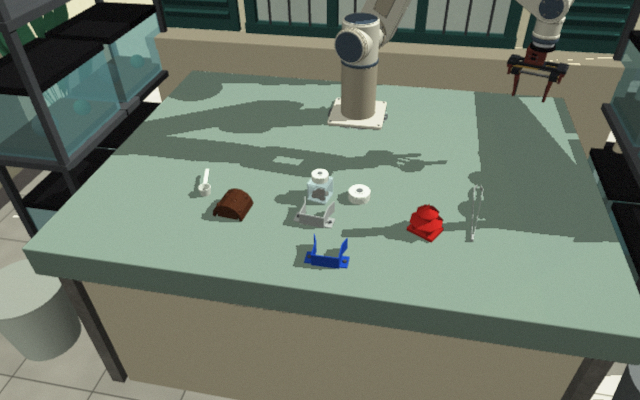

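View pics/top0.png

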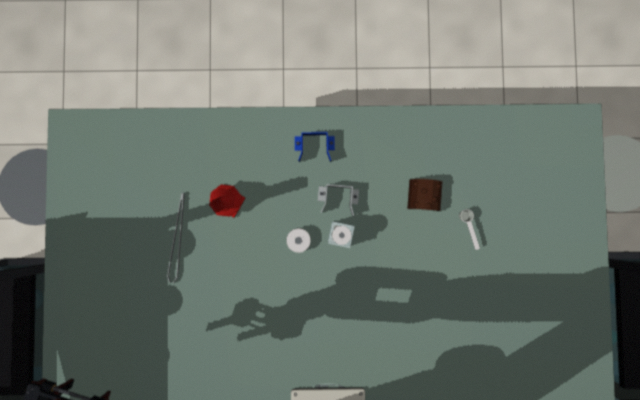

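Scene/top show the jar with its small cap at top (341,235), a larger loose cap at (299,240), the steel holder at top (338,195) opening towards the robot, and the blue decoy behind it at (315,145). Next I'll take a closer look with the wrist camera.

```bash
cat > h.py <<'E'
from station import env, set_gripper, viewer, workorder
import cv2, numpy as np
from scipy.spatial.transform import Rotation as R
def down(yaw):  # tool x at angle yaw+pi (world), z down
    return (R.from_euler('z',yaw)*R.from_quat([0,1,0,0])).as_quat()
def cam(name,state=None):
    p=viewer.camera_params(name)
    if name!="wrist": return p,np.array(p["pose"])
    T=np.eye(4); T[:3,:3]=R.from_quat(state["orientation"]).as_matrix(); T[:3,3]=state["tool_pos"]
    return p,T@np.array(p["tool_from_camera"])
def ray(p,T,u,v,z):
    d=T[:3,:3]@np.array([(u-p["cx"])/p["fx"],-(v-p["cy"])/p["fy"],-1])
    return T[:3,3]+d*(z-T[2,3])/d[2]
E
python3 - <<'E'
from h import *
p,T=cam("top"); a=lambda u,v,z:print((u,v),ray(p,T,u,v,z).round(0))
a(341,235,93);a(299,240,22);a(320,210,40);a(355,208,40);a(338,186,40)
j=ray(p,T,341,235,93); h=ray(p,T,338,195,0)
m=(j+h)/2
for yaw in (0,np.pi):
    q=env.ik([m[0]-40,m[1],380],down(yaw)); print(yaw,q)
env.reach([m[0]-20,m[1],380],down(0))
s=env.read_state(); im=viewer.camera("wrist"); cv2.imwrite("pics/w1.png",im)
np.save("w1.npy",np.r_[s["tool_pos"],s["orientation"]]);print(s["time_s"],s["tool_pos"],s["qpos"])
E
```

```text
(341, 235) [559. -43.  93.]
(299, 240) [543.  78.  22.]
(320, 210) [631.  15.  40.]
(355, 208) [636. -88.  40.]
(338, 186) [701. -39.  40.]
0 [-9.24437123e-02  2.76307641e-01  1.65718102e+00 -4.44089210e-16
  1.20810399e+00 -1.66324004e+00]
3.141592653589793 [-9.24437123e-02  2.76307641e-01  1.65718102e+00 -4.44089210e-16
  1.20810399e+00  1.47835261e+00]
2.775 [598.10448662 -40.92349954 379.88267453] [-8.82299662e-02  3.08040864e-01  1.61367740e+00  1.76113114e-04
  1.22009311e+00 -1.65997874e+00]
```

View pics/w1.png

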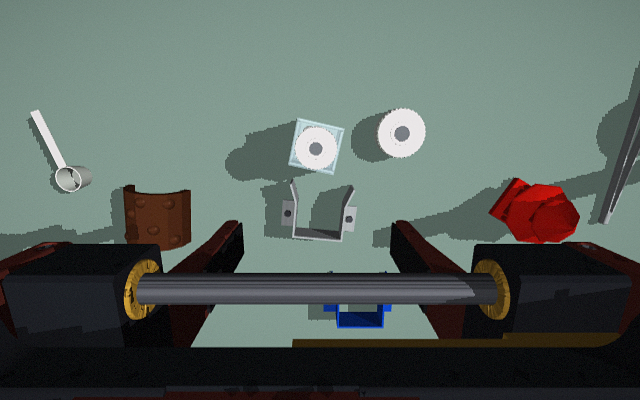

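Wrist view: jar at (316,147) slightly rotated, its cap centred there; big cap at (401,132); steel holder with mouth tips at (291,181)/(352,186) and back wall at (318,237). I'll enlarge it for edge pixels.

Run:
```python
import cv2
im=cv2.imread("pics/w1.png")[110:250,270:370]
cv2.imwrite("pics/w1c.png",cv2.resize(im,None,fx=4,fy=4,interpolation=cv2.INTER_CUBIC))
```

```text
(no output)
```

View pics/w1c.png

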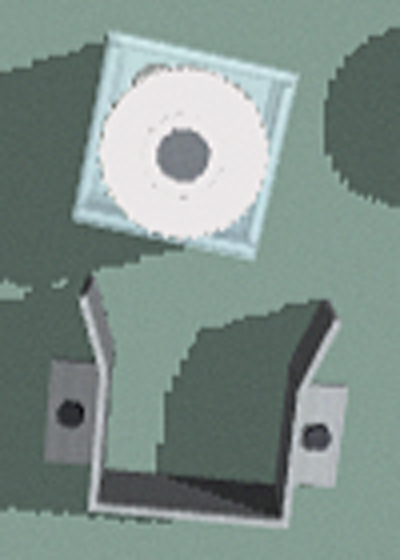

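Run:
```python
from h import *
a=np.load("w1.npy"); p,T=cam("wrist",dict(tool_pos=a[:3],orientation=a[3:]))
def g(L,z): return np.array([ray(p,T,270+(u+.5)/4-.5,110+(v+.5)/4-.5,z)[:2] for u,v in L])
b=g([(91,512),(286,526)],40); print("back outer corners",b.round(1),np.linalg.norm(b[0]-b[1]))
y=b[1]-b[0]; print("holder yaw",np.degrees(np.arctan2(-y[0],y[1])))
w=g([(103,368),(297,388)],40); print("bends",w.round(1),np.linalg.norm(w[0]-w[1]))
for s,e in((w[0],b[0]),(w[1],b[1])): d=e-s;print("wall yaw",np.degrees(np.arctan2(d[1],d[0])),np.linalg.norm(d))
t=g([(84,297),(337,322)],40);print("tips",t.round(1),np.linalg.norm(t[0]-t[1]))
f=g([(70,413),(316,437)],8);print("bolts",f.round(1),np.linalg.norm(f[0]-f[1]), "yaw",np.degrees(np.arctan2(-(f[1]-f[0])[0],(f[1]-f[0])[1])))
c=g([(110,35),(297,75),(252,258),(75,218)],66); e=np.roll(c,-1,0)-c
print("jar",c.mean(0).round(1),np.linalg.norm(e,axis=1).round(1),(np.degrees(np.arctan2(e[:,1],e[:,0]))%90).round(1))
im=cv2.imread("pics/w1.png"); m=(im.min(2)>190).astype(np.uint8)
n,l,s,cc=cv2.connectedComponentsWithStats(m)
for i in range(1,n):
    if s[i,4]>500: print("white",s[i],cc[i].round(1),ray(p,T,*cc[i],93).round(1))
th=np.radians(np.degrees(np.arctan2(-y[0],y[1]))); X=np.array([np.cos(th),np.sin(th)])
print("seat",b.mean(0)-35*X, "from bolts",f.mean(0))
pt,Tt=cam("top"); print("top cap",ray(pt,Tt,341,235,93))
```

```text
back outer corners [[704.7 -78.3]
 [710.5  -2.3]] 76.16013654813429
holder yaw -4.376085802288371
bends [[646.7 -72.6]
 [654.5   0.7]] 73.66697791650249
wall yaw -5.598347679517946 58.28471450581864
wall yaw -3.0653299764434787 56.08199319935519
tips [[619.4 -79.2]
 [628.9  15. ]] 94.62193488335659
bolts [[674.5 -88.9]
 [684.8  12.1]] 101.44528794311802 yaw -5.824110143442
jar [562.8 -42.1] [63.3 63.1 62.3 61.9] [78.3 77.1 77.2 77.9]
white [ 378  108   48   50 1609] [401.3 132.5] [543.3  64.7  93. ]
white [ 31 110  35  80 569] [ 48.6 140.9] [ 553.6 -376.3   93. ]
white [ 291  122   52   49 1459] [315.9 146.7] [560.7 -41.5  93. ]
seat [672.70981799 -37.64635618] from bolts [679.603741   -38.40252539]
top cap [559.24994571 -42.92632987  93.        ]
```

```bash
cat >> h.py <<'E'
HY=np.radians(-5.0); SEAT=np.array([672.8,-37.2])
X=np.array([np.cos(HY),np.sin(HY)]); Y=np.array([-X[1],X[0]])
def H(x,y,z): return np.r_[SEAT+x*X+y*Y,z]
def show(t):
    s=env.read_state(); d=np.array(s["tool_pos"])[:2]-SEAT
    print(t,"t",round(s["time_s"],2),"hx,hy",(d@X).round(1),(d@Y).round(1),"z",round(s["tool_pos"][2],1),"F",np.round(s["force"],1),"M",np.round(s["wrist_torque"],2),"w",round(s["width"],1),"g",round(s["grip_force"],1)); return s
E
python3 - <<'E'
from h import *
J=np.array([561.5,-42]); q=down(np.radians(-12.4))
env.reach(np.r_[J,230],q)
print(env.move_l(np.r_[J,125],rate=120,f_stop=10)); show("down")
set_gripper(50); show("grip")
print(env.move_l(H(-85,0,124.8),down(HY),rate=60,f_stop=25)); show("pre")
print(env.move_l(H(-30,0,124.8),rate=60,f_stop=20)); s=show("in")
cv2.imwrite("pics/w2.png",viewer.camera("wrist"))
cv2.imwrite("pics/t2.png",cv2.resize(viewer.camera("top")[150:270,260:400],None,fx=4,fy=4))
E
```

```text
False
down t 4.52 hx,hy -109.9 -14.5 z 125.7 F [-0.3 -0.6 -0.2] M [ 0.03 -0.02 -0.  ] w 87.6 g 0.0
grip t 5.02 hx,hy -110.3 -14.5 z 125.4 F [-1.5 -0.3  4. ] M [-0.06  0.14 -0.03] w 64.1 g 30.0
False
pre t 5.66 hx,hy -85.2 -0.2 z 125.4 F [-4.2 -1.7  8.4] M [-0.14  0.46  0.11] w 63.5 g 30.0
True
in t 5.94 hx,hy -84.5 -0.2 z 125.5 F [-1.1 -0.6  6.2] M [ 0.06  0.1  -0.  ] w 63.9 g 30.0
```

View pics/w2.png

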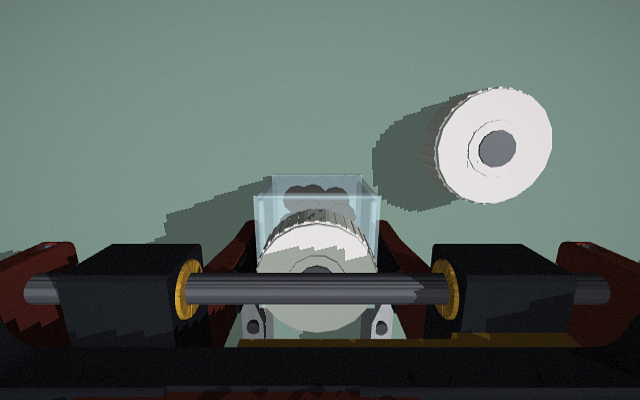

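The wrist picture shows the jar held square, with its cap centred at (317,270) and the holder's bolts symmetric at (252,327) and (381,327). The stop at hx = -84.5 looks like a start-up transient, so I'm carrying on more slowly.

Run:
```python
from h import *
show("0")
for x in (-60,-40,-20,-8):
    print(env.move_l(H(x,0,124.9),down(HY),rate=40,f_stop=30)); show(x)
```

```text
0 t 6.04 hx,hy -84.5 -0.2 z 125.5 F [-1.5 -1.1  4.3] M [ 0.07  0.06 -0.02] w 63.7 g 30.0
True
-60 t 6.33 hx,hy -83.4 -0.2 z 125.7 F [-1.6 -0.1  4.7] M [ 0.08  0.07 -0.07] w 63.5 g 30.0
True
-40 t 6.72 hx,hy -82.0 -0.2 z 126.0 F [-1.  -0.   5.5] M [ 0.   -0.02 -0.  ] w 63.5 g 30.0
True
-20 t 7.17 hx,hy -80.6 -0.2 z 126.2 F [-0.2 -0.1  3.9] M [ 0.06 -0.04 -0.02] w 63.9 g 30.0
True
-8 t 7.67 hx,hy -79.1 -0.2 z 126.4 F [-1.4  0.2  3.9] M [ 0.05 -0.02  0.02] w 63.7 g 30.0
```

Run:
```python
from h import *
s=env.read_state(); z=s["tool_pos"][2]
env.move_l(H(-79,0,z-.7),down(HY),rate=20); show("same")
env.move_l(H(-76,0,z-.7),down(HY),rate=20); show(-76)
env.move_l(H(-72,0,z-.7),down(HY),rate=20); show(-72)
cv2.imwrite("pics/w3.png",cv2.resize(viewer.camera("scene")[150:240,270:390],None,fx=5,fy=5,interpolation=cv2.INTER_CUBIC))
```

```text
same t 7.92 hx,hy -79.4 -0.0 z 125.4 F [-0.   0.3 -0.8] M [-0.05 -0.12 -0.02] w 63.9 g 30.0
-76 t 8.22 hx,hy -76.8 -0.0 z 125.5 F [-4.7  0.9  3. ] M [ 0.08  0.84 -0.02] w 63.7 g 30.0
-72 t 8.57 hx,hy -71.6 -0.0 z 125.4 F [ 0.6  0.6 -2.7] M [ 0.07 -0.15 -0.01] w 63.9 g 30.0
```

View pics/w3.png

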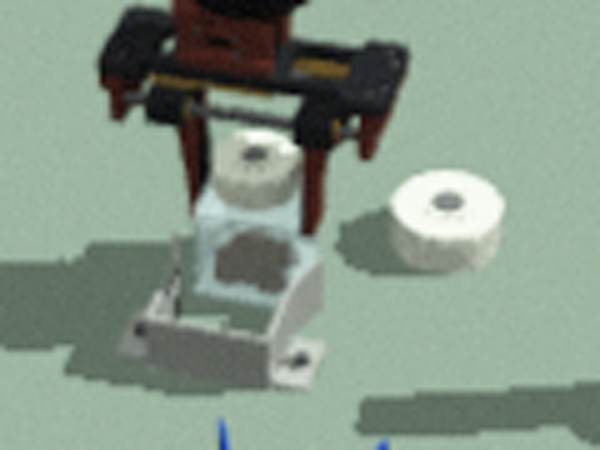

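The picture shows the jar upright in the holder mouth at about (255,240), with nothing blocking it, so the force stops were stick-slip. I'll advance in short steps and check the force after each.

Run:
```python
from h import *
for x in (-55,-38,-25,-15,-8,-5,-3,-1,1,2.5,4,5.5):
    env.move_l(H(x,0,125),down(HY),rate=30); s=show(x)
    f=np.array(s["force"])[:2]
    if f@X<-10 or abs(f@Y)>15: break
```

```text
-55 t 9.34 hx,hy -55.6 -0.0 z 125.5 F [-4.3 -0.   5.1] M [0.04 0.77 0.04] w 63.9 g 30.0
-38 t 10.06 hx,hy -38.2 0.0 z 125.4 F [-4.4  0.6  6.6] M [0.08 0.66 0.04] w 64.0 g 30.0
-25 t 10.64 hx,hy -24.9 0.0 z 125.4 F [-5.2  1.   5. ] M [0.13 0.6  0.01] w 64.2 g 30.0
-15 t 11.12 hx,hy -14.7 0.0 z 125.4 F [-3.3 -1.1  4.4] M [0.06 0.58 0.02] w 63.7 g 30.0
-8 t 11.51 hx,hy -7.7 -0.0 z 125.4 F [-3.4 -0.3  6.1] M [ 0.16  0.51 -0.01] w 63.7 g 30.0
-5 t 11.76 hx,hy -5.2 0.0 z 125.4 F [-6.2 -0.1  8.6] M [ 0.19  0.93 -0.01] w 63.6 g 30.0
-3 t 12.01 hx,hy -3.5 0.0 z 125.5 F [-7.5  1.2  8.1] M [ 0.15  1.15 -0.  ] w 63.6 g 30.0
-1 t 12.26 hx,hy -1.4 -0.0 z 125.5 F [-6.6  0.9  8.8] M [ 0.17  1.1  -0.03] w 63.4 g 30.0
1 t 12.51 hx,hy -1.1 0.0 z 125.5 F [-13.    0.5  14.4] M [ 0.17  2.09 -0.1 ] w 63.4 g 30.0
```

Run:
```python
from h import *
env.move_l(H(2.5,0,125),down(HY),rate=30); show("push")
set_gripper(88); show("open")
env.move_l(H(-60,0,260),down(HY),rate=250)
env.hold(.2); s=show("up"); im=viewer.camera("wrist")
p,T=cam("wrist",s)
m=(im.min(2)>190).astype(np.uint8); n,l,st,cc=cv2.connectedComponentsWithStats(m)
for i in range(1,n):
    if st[i,4]>800: g=ray(p,T,*cc[i],93); d=g[:2]-SEAT; print(st[i],g.round(1),"hx,hy",d@X,d@Y)
u,v=316,190
cv2.imwrite("pics/w4.png",im)
```

```text
push t 12.76 hx,hy -0.7 0.1 z 125.5 F [-18.2   2.1  17.9] M [ 0.26  2.85 -0.27] w 64.1 g 30.0
open t 13.34 hx,hy 2.6 0.0 z 124.9 F [ 0.4 -1.1  0. ] M [ 0.05  0.02 -0.01] w 87.9 g 0.0
up t 14.28 hx,hy -60.2 -0.0 z 258.2 F [ 0.2  0.9 -0.6] M [ 0.02  0.03 -0.  ] w 88.3 g 0.0
[ 388   77   68   72 3203] [545.4  61.   93. ] hx,hy -135.42801137094946 86.69578480458115
[ 288  237   59   36 1441] [665.  -35.8  93. ] hx,hy -7.8787241289926815 0.7237687901921952
```

View pics/w4.png

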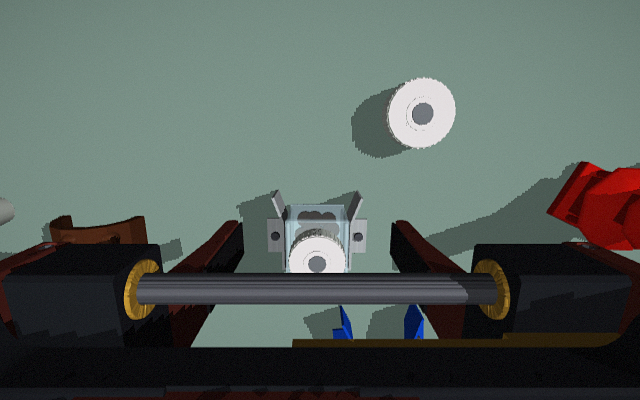

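Wrist view: the jar sits inside the holder with its cap button at (317,264), centred between the bolts (275,237) and (358,237). Next: grip the cap.

Run:
```python
from h import *
s=env.read_state(); p,T=cam("wrist",s); g=ray(p,T,317,264,93)[:2]-SEAT; print("button",g@X,g@Y)
x=float(np.clip(g@X,-2,0.5)); y=float(np.clip(g@Y,-1,1)); print(x,y)
env.move_l(H(x,y,200),down(HY),rate=250)
print(env.move_l(H(x,y,150),down(HY),rate=80)); show("at cap")
set_gripper(40); show("grip")
env.move_l(H(x+1,y,150),down(HY),rate=20); show("bias")
for a in (.1,.2,.4,.6):
    env.reach(H(x+1,y,150),down(HY+a)); show(a)
```

```text
button 1.1172441295745499 0.633337220511995
0.5 0.633337220511995
False
at cap t 15.6 hx,hy 0.7 0.7 z 150.0 F [ 0.6  0.4 -0.4] M [ 0.04  0.   -0.01] w 87.9 g 0.0
grip t 16.24 hx,hy 0.6 0.5 z 150.1 F [-0.4 -0.4  1.2] M [-0.22  0.07  0.05] w 52.9 g 30.0
bias t 16.49 hx,hy 1.1 0.5 z 150.2 F [-4.5 -0.5  4.7] M [-0.28  0.7   0.01] w 52.7 g 30.0
0.1 t 16.74 hx,hy 0.9 0.3 z 150.1 F [-4.4 -2.4  5.3] M [-0.43  0.84 -0.24] w 52.4 g 30.0
0.2 t 16.99 hx,hy 0.7 0.2 z 150.1 F [-5.7 -2.5  5.2] M [-0.51  0.98 -0.21] w 52.5 g 30.0
0.4 t 17.3 hx,hy 0.6 0.2 z 150.2 F [-5.7 -2.6  6.3] M [-0.44  1.04 -0.18] w 52.6 g 30.0
0.6 t 17.61 hx,hy 0.4 0.4 z 150.2 F [-7.5 -1.9  7.5] M [-0.3   1.18 -0.21] w 52.9 g 30.0
```

Run:
```python
from h import *
x,y=.5,.63
for a in (.8,1.0,1.2,1.35):
    env.reach(H(x+1,y,150),down(HY+a)); show(a)
cv2.imwrite("pics/w5.png",cv2.resize(viewer.camera("scene")[150:240,270:390],None,fx=5,fy=5,interpolation=cv2.INTER_CUBIC))
```

```text
0.8 t 17.92 hx,hy 0.2 0.4 z 150.2 F [-8.2 -1.4  9.3] M [-0.21  1.39 -0.16] w 53.1 g 30.0Traceback (most recent call last):
  File "<stdin>", line 4, in <module>
station.IKError: the arm cannot take that pose within its joint ranges
```

J6 falls as the tool turns anticlockwise, so I've run out of range. I'll regrip half a turn round and check the jar's attitude at the same time.

Run:
```python
from h import *
x,y=.8,.63; a=.8; print(env.read_state()["qpos"].round(2) if hasattr(env.read_state()["qpos"],"round") else env.read_state()["qpos"])
print(env.ik(H(x,y,150),down(HY+a+np.pi)), env.ik(H(x,y,150),down(HY+1.6+np.pi)))
set_gripper(88); show("open")
env.move_l(H(x,y,200),rate=150)
env.reach(H(x,y,200),down(HY+a+np.pi)); env.move_l(H(x-20,y,250),rate=150);env.hold(.2); s=show("turned")
im=viewer.camera("wrist"); cv2.imwrite("pics/w5.png",im); np.save("w5.npy",np.r_[s["tool_pos"],s["orientation"]])
```

```text
[-0.07  0.68  1.59 -0.    0.88 -2.36]
[-7.19794647e-02  6.78006024e-01  1.59171887e+00 -4.44089210e-16
  8.71867762e-01  7.86083325e-01] [-7.19794647e-02  6.78006024e-01  1.59171887e+00 -4.44089210e-16
  8.71867762e-01 -1.39166753e-02]
open t 18.63 hx,hy 1.5 0.6 z 150.0 F [-0.7 -0.7 -0.2] M [ 0.11  0.04 -0.01] w 88.1 g 0.0
turned t 22.48 hx,hy -19.4 0.6 z 248.8 F [-0.   0.6  0.4] M [-0.06  0.11 -0.02] w 88.1 g 0.0
```

View pics/w5.png

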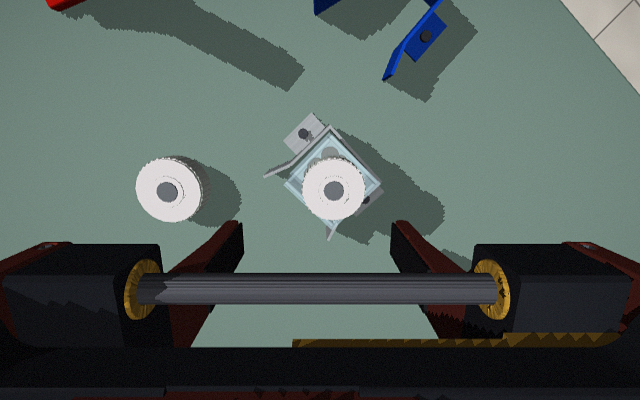

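Run:
```python
import cv2
im=cv2.imread("pics/w5.png")[105:245,260:390]
cv2.imwrite("pics/w5c.png",cv2.resize(im,None,fx=4,fy=4,interpolation=cv2.INTER_CUBIC))
```

```text
(no output)
```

View pics/w5c.png

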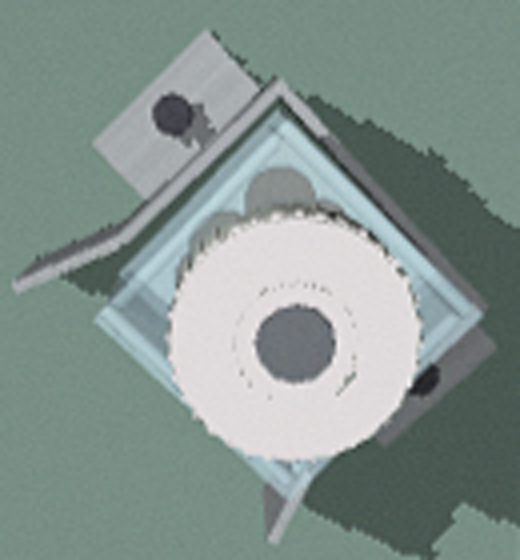

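The crop shows the jar inside the holder, its back edge running from (285,115) to (483,312) along the back wall. I'll compute its twist, then regrip the cap and turn it further.

Run:
```python
from h import *
a=np.load("w5.npy"); p,T=cam("wrist",dict(tool_pos=a[:3],orientation=a[3:]))
def g(L,z): return np.array([ray(p,T,260+(u+.5)/4-.5,105+(v+.5)/4-.5,z)[:2]-SEAT for u,v in L])@np.c_[X,Y]
c=g([(98,318),(285,115),(483,312),(290,490)],66); e=np.roll(c,-1,0)-c
print(c.round(1),c.mean(0).round(1),np.linalg.norm(e,axis=1).round(1),np.degrees(np.arctan2(e[:,1],e[:,0])).round(1))
w=g([(278,85),(130,240)],40); print("wall",w.round(1)); d=w[0]-w[1]; print(np.degrees(np.arctan2(d[1],d[0])))
print("cap",g([(295,343)],93))
```

```text
[[-33.9  29.8]
 [ 29.3  33. ]
 [ 31.4 -31.7]
 [-31.1 -32.3]] [-1.1 -0.3] [63.3 64.8 62.5 62.2] [   2.9  -88.1 -179.5   92.6]
wall [[ 33.2  37.9]
 [-19.7  36.4]]
1.6194011317283419
cap [[-1.84049148 -0.96827936]]
```

Run:
```python
from h import *
x,y=-.5,0
env.move_l(H(x,y,200),rate=150)
env.move_l(H(x,y,150),rate=80); show("at")
set_gripper(40); show("grip")
env.move_l(H(x+1,y,150),rate=20)
for a in (1.0,1.2,1.32):
    env.reach(H(x+1,y,150),down(HY+a+np.pi)); show(a)
env.hold(.3); show("before")
env.move_l(H(x+.5,y,151),rate=10);env.hold(.3); show("lift1")
env.move_l(H(x+.5,y,152),rate=10);env.hold(.3); show("lift2")
```

```text
at t 23.81 hx,hy -0.3 -0.0 z 150.0 F [ 0.5 -0.2 -0.2] M [-0.04  0.11 -0.06] w 87.5 g 0.0
grip t 24.45 hx,hy -0.5 -0.0 z 150.2 F [-0.5  0.1  1.6] M [-0.04  0.19  0.04] w 52.5 g 30.0
1.0 t 25.01 hx,hy -0.7 -0.3 z 150.2 F [-7.2 -1.9  8.1] M [-0.25  1.2  -0.13] w 52.5 g 30.0
1.2 t 25.32 hx,hy -1.0 -0.4 z 150.2 F [-6.1 -1.4  9.7] M [-0.26  1.4  -0.14] w 52.7 g 30.0
1.32 t 25.57 hx,hy -1.1 -0.4 z 150.3 F [-8.1 -1.6  9. ] M [-0.28  1.49 -0.17] w 52.8 g 30.0
before t 25.87 hx,hy -1.1 -0.4 z 150.2 F [-8.2 -1.5  9.2] M [-0.29  1.47 -0.23] w 52.6 g 30.0
lift1 t 26.43 hx,hy -1.1 -0.3 z 150.5 F [-4.8 -2.5  2.2] M [-0.35  1.1  -0.22] w 52.6 g 30.0
lift2 t 26.98 hx,hy -0.5 -0.0 z 151.5 F [-4.9 -1.9 -2.5] M [-0.32  1.02 -0.31] w 52.8 g 30.0
```

Run:
```python
from h import *
x,y=-.5,0
env.move_l(H(x+.5,y,150),rate=20)
env.reach(H(x+.5,y,150),down(HY+1.45+np.pi)); show(1.45)
env.move_l(H(x-.5,y,150),rate=10); env.hold(.3); show("unbias")
for z in (150.7,151.4,152):
    env.move_l(H(x-.5,y,z),rate=10);env.hold(.3); show(z)
```

```text
1.45 t 27.48 hx,hy -1.0 -0.3 z 150.7 F [-10.4  -1.8   7.9] M [-0.38  2.08 -0.25] w 52.7 g 30.0
unbias t 28.02 hx,hy -1.4 -0.3 z 150.7 F [-7.6 -2.3  4.8] M [-0.49  1.55 -0.22] w 53.0 g 30.0
150.7 t 28.57 hx,hy -1.3 -0.2 z 150.9 F [-6.1 -1.2  2.5] M [-0.4   1.27 -0.21] w 52.7 g 30.0
151.4 t 29.12 hx,hy -1.0 -0.0 z 151.5 F [-5.  -1.3 -0.9] M [-0.44  0.89 -0.23] w 53.2 g 30.0
152 t 29.68 hx,hy -0.9 0.0 z 152.1 F [-2.9 -1.  -1.3] M [-0.3   0.52 -0.18] w 52.3 g 30.0
```

Run:
```python
from h import *
x,y=-1.5,0
for z in (152,153,154):
    env.move_l(H(x,y,z),rate=10);env.hold(.5); show(z)
    F=np.mean([ (env.hold(.03),env.read_state()["force"])[1] for _ in range(10)],0); print(F.round(2))
```

```text
152 t 30.43 hx,hy -1.5 -0.0 z 152.0 F [-2.2 -1.7 -0.5] M [-0.39  0.49 -0.14] w 52.7 g 30.0
[-2.37 -1.69 -1.42]
153 t 31.51 hx,hy -1.5 0.0 z 153.0 F [-2.6 -0.4 -0.7] M [-0.23  0.58 -0.08] w 52.8 g 30.0
[-2.64 -1.1  -0.11]
154 t 32.59 hx,hy -1.5 0.0 z 154.0 F [-1.9 -0.7  0.2] M [-0.1   0.37  0.04] w 52.7 g 30.0
[-1.67 -0.1  -0.62]
```

Fz is about -0.4 N and the torque is gone, so the cap is free. Lifting straight off.

Run:
```python
from h import *
env.move_l(H(-1.5,0,175),rate=25); show("m")
env.move_l(H(-1.5,0,193),rate=25); env.hold(.5); show("up")
a=cv2.resize(viewer.camera("scene")[140:240,265:385],None,fx=4,fy=4,interpolation=cv2.INTER_CUBIC)
cv2.imwrite("pics/f.png",a)
```

```text
m t 33.92 hx,hy -1.5 0.0 z 174.9 F [-0.5  0.2 -0.6] M [-0.01  0.05 -0.  ] w 52.6 g 30.0
up t 35.28 hx,hy -1.5 -0.0 z 192.9 F [ 0.3 -0.8 -0.4] M [-0.09  0.05  0.01] w 52.5 g 30.0
```

View pics/f.png

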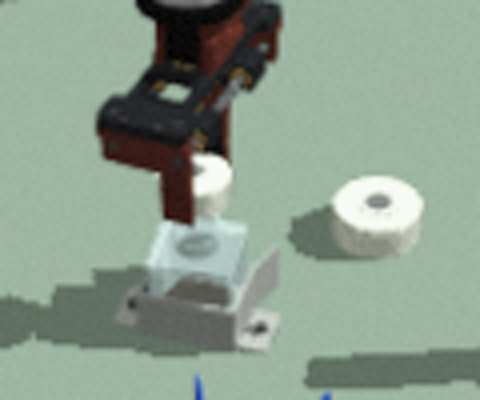

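The picture shows the jar seated in the holder with its open mouth at (197,243), and the cap level in the gripper just above it at (208,185). Handing in.

```bash
python3 -c "
from h import *
print(workorder.sign_off())"
```

```text
the job is handed in; nothing more can be done
None
```

The job is handed in at about 35 s of the 67 s limit: the jar is fully home in the steel holder, and the gripper is holding the unscrewed cap level about 24 mm above the open mouth. Before the cap came free, two test lifts of 1–2 mm may have raised the jar slightly in the holder.

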